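# Lift out the tube tiers with the T-key

### The arm

A 6-joint arm with a two-finger parallel gripper is mounted at the origin on the work surface. World frame = base frame: x ahead of the robot, y to its left, z up, the work surface at z = 0. Lengths are in m, angles in rad, forces in N, time in s.
With the tool pointing down it reaches from about 0.225 to 0.875 m from the base axis. Payload 3.4 kg.
Tool frame: the origin (TCP) lies between the finger pads; the fingertips stand 11 mm ahead of it and the grasp point (between the pads) lies 8 mm behind it (tips_ahead is the distance from the TCP to the fingertips, in m); z points along the fingers, x is the direction in which the jaws open and shut, and the axes are right-handed (so a half turn about z gives the same grasp; the last joint's range is limited). The gripper opens to 85 mm and grips with 20 to 120 N. Pads are 22 mm wide; open, the fingers measure 114 mm over their backs; the gripper's body (76 mm by 85 mm) begins 54 mm behind the grasp point. The pads swing forward as they close: fully open they stand 13 mm farther back than shut.
Start: joints at [-0.121, 0.276, 1.505, -0, 1.361, -0.121], TCP at [0.575, -0, 0.242] pointing down, gripper open.
Joint ranges: [-2.89, 2.89], [-0.75, 2.08], [0.22, 2.7], [-1.18, 4.32], [0.11, 2.71], [-2.7, 2.7]. Speed limits (rad/s): [2.57, 2.57, 3.14, 3.14, 3.14, 3.14].

### API

Orientations are given as a unit quaternion [w, x, y, z].
In Python, from rig import get_state, get_image, sign_off, masks_of, tips_ahead gives the robot as it stands.
- The arm moves only by the tool play_rows, never from a script. Its argument "series" is a list of rows, each an object of numbers: "fingers": the closure, from -1 (fully open) to 1 (shut); "dx", "dy", "dz": the shift along the world's x, y, z in mm; "turn": the turn about the world's z in rad. A call has 1 to 20 rows; each row shifts and turns the pose as measured when the row begins; what a row does not reach is not made up. A row lasts 1/12 s, in which the tool goes at most 41.7 mm and 7.16 degrees, less where a joint would pass 70% of its speed; a pose out of reach is approached as far as the arm can. A call with a gripper value outside its range is refused whole. The fingers move at their own pace and stop on an object; "squeeze" is the grip in N (left out, the last holds). Time passes only in rows, so rows that do not move let the fingers close. It gives the time, the measured TCP pose, the force and the opening at its end, in the units of the state.
- get_state(): the state, without advancing time (a new reading comes with each control period).
- get_image(name): name is "scene" or "side" or "wrist"; returns a dict with "pixels" (400x640x3 uint8, red, green, blue), "vfov" (degrees; the focal length in pixels is half the picture's height over the tangent of half this angle, whatever the lens; pixels are square), "cx", "cy" (the principal point, pixels), "rvec" (rotation vector, rad) and "tvec" (3), from world to camera coordinates, as OpenCV has them; the wrist camera has in their place "hand_eye" (4x4, takes a point from camera to tool coordinates, whose origin is the TCP and whose axes are the tool frame's). Camera axes: x right, y down, z forward; pixel columns grow to the right and rows downward; lengths in m; the calibration is good to about 2 mm. A picture is of the moment at which its call begins: read the wrist's pose just before it. There is no depth.
- sign_off(): hands the job in, once; it reports no verdict.
Trained networks look in a picture, given as the dict that the camera call returned (one of the last four; its "shot" number tells which), for a name from the list of things; names that differ only in an ending like _2 or _b are one class to them, and where a whole thing is asked for, a point or a joint stands for the part that bears it (a point fixed in the world has none). Each returns a list of dicts, best first, with "p" (0 to 1); they miss things now and then, are a little off and sometimes report something else, mostly with a low value. They report only what shows in the picture. A call takes as long as a camera call.
- masks_of(picture, label): "region" (400x640 bool, what is visible of it) and "xy" ([column, row] in pixels, amid what is visible of it).
The state is a dict: "clock": time; "qpos": joint angles; "qd": joint speeds; "effort": joint torques, N m; "position": TCP position; "ee_rot": TCP orientation; "contact_force": force on the tool from outside, world axes, zero at the start; "moment": the same for the moment, N m; "width": finger opening in m.
Only numpy, scipy, OpenCV 4.12 (cv2) and the standard library are available. Lean on these libraries where they do the work, as an engineer would, in place of code of your own. Each camera call takes 0.05 s, during which the arm holds its last target. There are 200 camera calls.

### The job

Take the orange-handled T-key from its stand, feel its foot gently down through the keyholes of all three tube tiers in the nest, turn it a quarter turn under the lowest and lift the three out together as one level stack. Set the stack down on the middle of the blue mat in the white tray (within 20 mm) and let go, leaving the key standing threaded through it. Never force the key (keep its push on the tiers under 18 N), do not touch the tiers with the gripper, and leave everything else where it is.

Things in the scene. Friction and masses are not known exactly. Their poses are not given: they have to be found in the camera images.
- key_grip (a point): centre of the T-key's orange handle, a block 40 (x) x 20 (y) x 38 (z) mm to be gripped across y; 111 mm above the key's foot end, z up along the shank. The key (0.15 kg) has a round 12 mm steel shank below the handle and starts upright in the stand, foot end 5 mm above the table in a pocket 40 mm deep
- key_foot (a point): centre of the key's T-foot, a flat steel bar 28 mm long along the key's x, 7 mm wide along y and 6 mm high, at the lower end of the shank; the point is 3 mm above the end; axes as the handle's
- tier1: lowest tier (blue caps), standing on the nest's pad. All are alike: white square microtube trays, 84 x 84 x 18 mm, 0.08 to 0.14 kg; origin under the centre of its four 14 mm legs, z up; its deck is 14 to 18 mm above the origin, with a 34 mm square opening. Under the deck the foot has 14 mm of height to turn freely; after a quarter turn it lifts the tier by the hub, which it meets 15 mm above the origin
- tier2: middle tier (orange caps), standing on tier1, 18 mm higher. Over each tier's opening lies a steel swivel hub, 15 to 19.5 mm above the tier's origin, 40 mm square, with a keyhole: a 15.5 mm square bore with a slot each side, together 31 mm long and 10 mm wide. The foot passes only in line with the slots, within about 0.1 rad and 1.5 mm; 12.5 mm are free between a hub and the deck above
- tier3: top tier (green caps), standing on tier2, 18 mm higher. Each tier's hub swivels stiffly (0.1 Nm) about the tier's centre: its slots stand anywhere from -0.5 to +0.5 rad from the tier's x axis, never all three in line, and the readings do not tell how far; only the top one can be seen
- nest: fixed grey base 116 x 116 x 12 mm with aluminium corner guides 80 mm high that keep the tiers square to it (1 mm play); origin under its centre, axes along its sides. The tiers rest on a sprung pad, top at 30 mm, which holds up their weight, yields from 1 to 3 N of extra push, then 0.6 N per mm, and bottoms after 13 mm
- stand: fixed blue block 75 x 60 x 45 mm that holds the key upright; origin under its centre
- tray_mat (a point): centre of the 104 mm square blue mat in the fixed white draining tray (170 x 170 mm, rim 16 mm high); the point is on the mat, 5 mm above the table; axes along the tray's sides
- amber: amber bottle, 70 mm diameter, 150 mm high, bystander; origin under its centre
- tips: red pipette-tip box with clear lid, 82 x 120 x 66 mm, bystander; origin under its centre
- dishes: pair of culture dishes, 60 mm diameter, 24 mm high, bystander; origin under the centre
- timer: white bench timer, 50 x 65 x 16 mm, bystander; origin under its centre
- beaker: glass beaker, 60 mm diameter, 75 mm high, bystander; origin under its centre
- jar: small jar with yellow cap, 56 mm diameter, 80 mm high, bystander; origin under its centre

How it is judged:
On the way, in this order (a step that is already met when the one before it is completed fails the run):
1. the key is threaded through all three tiers, its foot below the lowest deck, while they are in the nest (z of key_foot in the frame of tier1 between -0.004 and 0.0135 m and horizontal distance between key_foot and tier1 below 0.01 m and horizontal distance between key_foot and tier2 below 0.01 m and horizontal distance between key_foot and tier3 below 0.01 m and z of tier2 in the frame of tier1 between 0.014 and 0.023 m and z of tier3 in the frame of tier2 between 0.014 and 0.023 m and z of key_foot in the frame of tier1 below 0.0105 m and z of tier1 in the frame of nest below 0.036 m and horizontal distance between tier1 and nest below 0.01 m), for 0.1 s.
2. the three tiers hang on the key, lifted clear of the pad by 30 mm or more (z of key_foot in the frame of tier1 between -0.004 and 0.0135 m and horizontal distance between key_foot and tier1 below 0.01 m and horizontal distance between key_foot and tier2 below 0.01 m and horizontal distance between key_foot and tier3 below 0.01 m and z of tier2 in the frame of tier1 between 0.014 and 0.023 m and z of tier3 in the frame of tier2 between 0.014 and 0.023 m and z of tier1 in the frame of nest above 0.06 m), for 0.2 s.
At the end, for the whole second after the job is handed in: the three tiers stand stacked in order at rest on the mat, each within 20 mm of its centre and level within 3.4 degrees, the lowest within 4 mm of the mat; the key, let go, still runs through all of them, foot below the lowest hub and within 10 mm of their centres, upright within 11 degrees (z of key_foot in the frame of tier1 between -0.004 and 0.0135 m and horizontal distance between key_foot and tier1 below 0.01 m and horizontal distance between key_foot and tier2 below 0.01 m and horizontal distance between key_foot and tier3 below 0.01 m and z of tier2 in the frame of tier1 between 0.014 and 0.023 m and z of tier3 in the frame of tier2 between 0.014 and 0.023 m and horizontal distance between each of tier1, tier2, tier3 and tray_mat below 0.02 m and height (world z) of tier1 below 0.009 m and angle between each of tier1, tier2, tier3's own z axis and vertical below 0.06 rad and angle between key_foot's own z axis and vertical below 0.2 rad and linear speed of each of tier1, tier2, tier3, key below 0.02 m/s); the robot touches nothing.
It fails at once if the key is forced: more than 18 N between the key and any tier (contact force between key and tier1 above 18 N or contact force between key and tier2 above 18 N or contact force between key and tier3 above 18 N).
It fails at once if the gripper or arm touches a tier (contact force between any of the fingers, the arm and tier1 above 0.5 N or contact force between any of the fingers, the arm and tier2 above 0.5 N or contact force between any of the fingers, the arm and tier3 above 0.5 N).
It fails at once if a tier is tipped more than 20 degrees (angle between any of tier1, tier2, tier3's own z axis and vertical above 0.35 rad).
It fails at once if a bystander is moved more than 20 mm (distance of any of amber, tips, dishes, timer, beaker, jar from where it was at the start of the episode above 0.02 m).
It also fails if it takes over 72 s, if anything falls off the work surface, if the arm or the gripper's body presses on something with over 40 N, if the wrist force passes 120 N, or if a joint passes its speed limit or range.

## Working session

There is one attempt and no reset: what is moved stays moved. The work goes in short steps, Python scripts to look and compute and a tool call to move; the robot and the scene stay as the last step left them, time stands still between calls to the robot, and variables do not carry over. Pictures are saved under pics/ and viewed, about 8 in all and at most 12, crops included, and the job is handed in when it is done.

Besides the shell and the picture viewer there is one more tool, called after "Emit:" as a command line: name --argument value ..., lists and objects as JSON in quotes. play_rows: Moves the arm, as the interface text tells. Its arguments: {"type":"object","properties":{"series":{"type":"array"},"squeeze":{"type":"number"}},"required":["series"]}

```bash
mkdir -p pics; ls
cat > h.py <<'E'
import numpy as np, cv2
from scipy.spatial.transform import Rotation as R
from rig import *
def cam(im, st=None):
    f=200/np.tan(np.radians(im["vfov"])/2)
    K=np.array([[f,0,im["cx"]],[0,f,im["cy"]],[0,0,1]])
    if "rvec" in im:
        Rm=cv2.Rodrigues(np.array(im["rvec"],float))[0]; t=np.array(im["tvec"],float).ravel()
        return K,Rm,t
    T=np.eye(4); q=np.array(st["ee_rot"]); T[:3,:3]=R.from_quat(q[[1,2,3,0]]).as_matrix(); T[:3,3]=st["position"]
    M=np.linalg.inv(T@np.array(im["hand_eye"]))
    return K,M[:3,:3],M[:3,3]
def proj(c,P):
    K,Rm,t=c; p=(Rm@np.atleast_2d(P).T).T+t; p=p@K.T; return p[:,:2]/p[:,2:]
def ray(c,uv):
    K,Rm,t=c; d=Rm.T@np.linalg.inv(K)@np.array([*uv,1.]); return -Rm.T@t,d/np.linalg.norm(d)
def atz(c,uv,z):
    o,d=ray(c,uv); return o+d*(z-o[2])/d[2]
def tri(obs):
    A=np.zeros((3,3));b=np.zeros(3)
    for c,uv in obs:
        o,d=ray(c,uv);M=np.eye(3)-np.outer(d,d);A+=M;b+=M@o
    return np.linalg.solve(A,b)
def save(n,a): cv2.imwrite(f"pics/{n}.png",a[:,:,::-1])
E
python3 - <<'E'
from h import *
st=get_state(); print(st)
ims={n:get_image(n) for n in("scene","side","wrist")}
for n,im in ims.items():
    save("a_"+n,im["pixels"])
    c=cam(im,st); print(n,(-c[1].T@c[2]).round(3),c[1][2].round(2))
    for l in "key_grip key_foot tier1 tier2 tier3 nest stand tray_mat amber tips dishes timer beaker jar".split():
        m=masks_of(im,l)
        if m: print(n,l,round(m[0]["p"],2),np.round(m[0]["xy"]),int(m[0]["region"].sum()),atz(c,m[0]["xy"],.05).round(3))
a=np.vstack([ims["scene"]["pixels"],ims["side"]["pixels"]]); save("ab",cv2.resize(a,(480,600),interpolation=cv2.INTER_AREA))
E
```

```text
pics
{'clock': 0.0, 'qpos': array([-1.21027121e-01,  2.76567337e-01,  1.50614341e+00,  3.43150009e-05,
        1.36068370e+00, -1.20978479e-01]), 'qd': array([ 4.16372636e-04, -8.01272085e-05,  1.08045079e-03, -7.20238169e-04,
       -2.39886752e-03, -1.06586954e-03]), 'effort': array([ 6.20495921e-04, -4.16768074e+01, -2.45808578e+01, -1.52056768e-04,
        1.11346930e-02,  1.69860516e-05]), 'position': array([5.74490496e-01, 5.29339674e-05, 2.41451364e-01]), 'ee_rot': array([-1.25399517e-04,  9.99999594e-01, -2.79148191e-05, -8.92284778e-04]), 'contact_force': array([-0.34212076,  0.4023328 , -0.26349469]), 'moment': array([ 0.01092709,  0.01736382, -0.03937357]), 'width': 0.08538044580054863}
scene [1.346 0.682 0.755] [-0.63 -0.56 -0.54]
scene key_grip 0.68 [324. 188.] 194 [ 0.49 -0.09  0.05]
scene key_foot 0.61 [326. 190.] 191 [ 0.494 -0.079  0.05 ]
scene tier1 0.62 [280. 172.] 332 [ 0.521 -0.292  0.05 ]
scene tier2 0.62 [280. 172.] 332 [ 0.521 -0.292  0.05 ]
scene tier3 0.62 [280. 172.] 332 [ 0.521 -0.292  0.05 ]
scene nest 0.84 [281. 191.] 642 [ 0.612 -0.184  0.05 ]
scene sta
[... 1208 characters left out ...]
 1387 [ 0.566 -0.031  0.05 ]
wrist key_foot 0.75 [311. 203.] 1444 [ 0.564 -0.034  0.05 ]
wrist tier1 0.93 [323. 321.] 395 [ 0.58  -0.214  0.05 ]
wrist tier2 0.93 [323. 321.] 395 [ 0.58  -0.214  0.05 ]
wrist tier3 0.93 [323. 321.] 395 [ 0.58  -0.214  0.05 ]
wrist nest 0.86 [317. 298.] 2680 [ 0.571 -0.174  0.05 ]
wrist stand 0.85 [313. 173.] 2459 [0.567 0.004 0.05 ]
wrist tray_mat 0.97 [310.  19.] 5975 [0.565 0.164 0.05 ]
wrist amber 0.76 [512.  63.] 8986 [0.779 0.123 0.05 ]
wrist tips 0.58 [466. 236.] 6986 [ 0.762 -0.079  0.05 ]
wrist dishes 0.81 [207. 252.] 692 [ 0.427 -0.103  0.05 ]
wrist timer 0.8 [166.  63.] 2868 [0.412 0.124 0.05 ]
wrist beaker 0.3 [468. 237.] 7011 [ 0.765 -0.081  0.05 ]
```

View pics/a_scene.png

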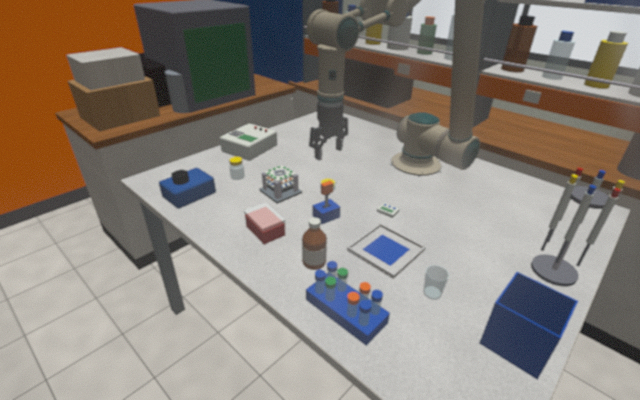

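View pics/a_side.png

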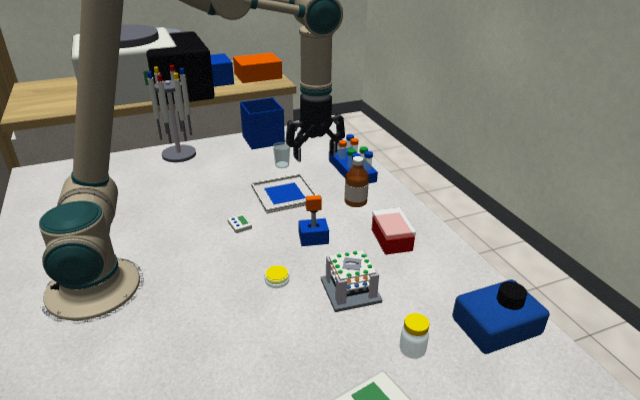

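The scene view (picture 1) shows the key at about (326,190) and the nest at (281,185). The tray is at (386,250) and the amber bottle at (314,244). In the side view (picture 2) the key is at (314,205), the nest at (350,275) and the mat at (285,193).

Run:
```python
from h import *
st=get_state(); 
obs={}
for n in("scene","side","wrist"):
    im=get_image(n); c=cam(im,st)
    for l in "key_grip nest tier3 tray_mat stand".split():
        m=masks_of(im,l)
        if m and m[0]["p"]>.5: obs.setdefault(l,[]).append((c,m[0]["xy"]))
        if n=="wrist" and m:
            r=m[0]["region"].astype(np.uint8); cn=max(cv2.findContours(r,0,2)[0],key=cv2.contourArea)
            print(l,cv2.minAreaRect(cn))
            if l=="tray_mat": print(np.c_[[atz(c,p,.005) for p in cv2.boxPoints(cv2.minAreaRect(cn))]].round(3))
        if l=="tray_mat" and n!="wrist" and m: 
            print(n,atz(c,m[0]["xy"],.005))
for l,o in obs.items(): print(l,tri(o).round(4),len(o),tri(o[:2]).round(4))
```

```text
scene [0.57181608 0.23864946 0.005     ]
side [0.57249166 0.26689967 0.005     ]
key_grip ((311.36468505859375, 197.3588104248047), (44.47073745727539, 41.32524871826172), 12.52880859375)
nest ((317.557861328125, 307.4183044433594), (75.94293212890625, 59.1716194152832), 1.5911402702331543)
tier3 ((318.267333984375, 331.32672119140625), (63.68238067626953, 19.701736450195312), 5.710593223571777)
tray_mat ((208.07029724121094, 250.72161865234375), (20.953617095947266, 44.99513244628906), 53.97262954711914)
[[ 0.37  -0.135  0.005]
 [ 0.43  -0.091  0.005]
 [ 0.445 -0.119  0.005]
 [ 0.385 -0.164  0.005]]
stand ((312.1805114746094, 178.58462524414062), (61.59306335449219, 53.46440124511719), 11.725111961364746)
key_grip [ 0.5648 -0.015   0.1106] 3 [ 0.5621 -0.0198  0.1116]
nest [ 0.5666 -0.2354 -0.0033] 3 [ 0.5627 -0.2456  0.0029]
tier3 [ 0.567  -0.2294  0.0748] 3 [ 0.5606 -0.2429  0.0829]
tray_mat [0.5194 0.1022 0.0883] 3 [0.5718 0.2452 0.0131]
stand [ 0.5667 -0.0108  0.0207] 3 [ 0.5624 -0.0171  0.0217]
```

View pics/a_wrist.png

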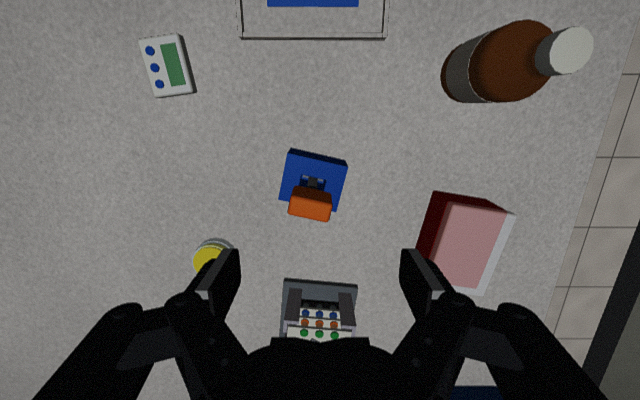

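The wrist view (picture 3) shows the handle at (310,204), yawed about -0.2 rad. The nest is at (318,310), partly hidden by the gripper. I'll look at the nest from above at two places before fetching the key.

Emit:
play_rows --series '[{"dx":-2,"dy":-35},{"dx":-2,"dy":-35},{"dx":-2,"dy":-35},{"dx":-2,"dy":-35},{"dy":0}]'

```text
invalid input at $.series[0]: expected keys fingers, dx, dy, dz, turn
```

```bash
cat > look.py <<'E'
from h import *
import sys,pickle
st=get_state(); im=get_image("wrist"); n=sys.argv[1]
save(n,im["pixels"]); pickle.dump((st,im),open(n+".pkl","wb"))
print(st["clock"],st["position"].round(4),st["contact_force"].round(2))
c=cam(im,st)
for l in sys.argv[2:]:
    m=masks_of(im,l)
    if m:
        r=m[0]["region"].astype(np.uint8); cn=max(cv2.findContours(r,0,2)[0],key=cv2.contourArea); print(l,round(m[0]["p"],2),np.round(m[0]["xy"],1),cv2.minAreaRect(cn))
E
python3 look.py w1 tier3 nest key_grip
```

```text
3.15 [ 0.575  -0.      0.2423] [-0.84 -0.16  0.43]
tier3 0.76 [321.8 310.4] ((319.20294189453125, 309.8617248535156), (38.57834243774414, 11.657868385314941), 4.39870548248291)
nest 0.75 [315.1 297.5] ((317.5751953125, 307.5174255371094), (75.9348373413086, 59.215240478515625), 1.7357046604156494)
key_grip 0.56 [310.5 201.4] ((311.0577087402344, 197.2115478515625), (43.3416633605957, 41.18438720703125), 11.309932708740234)
```

Emit:
play_rows --series '[{"dy":-35},{"dy":-35},{"dy":0}]'

```text
invalid input at $.series[0]: expected keys fingers, dx, dy, dz, turn
```

```bash
python3 look.py w2 tier3 nest
python3 - <<'E'
import cv2,numpy as np
a=cv2.imread("pics/w1.png")[130:330,210:430];b=cv2.imread("pics/w2.png")[60:260,210:430]
cv2.imwrite("pics/w12.png",cv2.resize(np.hstack([a,b]),(792,360),interpolation=cv2.INTER_CUBIC))
E
```

```text
3.35 [0.575  0.     0.2423] [ 0.24 -0.46  0.75]
tier3 0.91 [317.2 334.4] ((318.5, 331.0), (18.0, 63.0), 90.0)
nest 0.65 [314.7 298.5] ((317.61578369140625, 308.14190673828125), (75.95486450195312, 58.27571105957031), 1.9749339818954468)
```

View pics/w12.png

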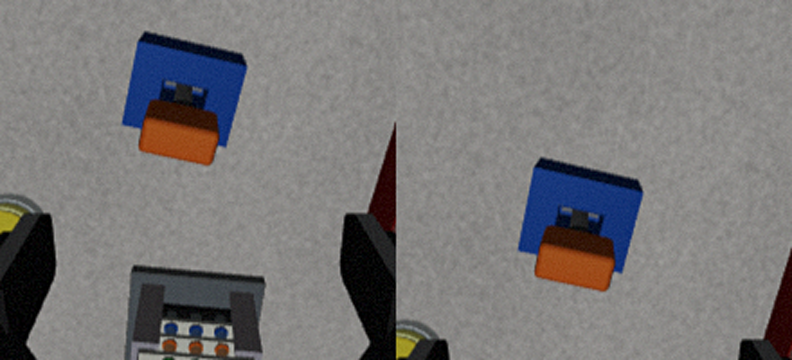

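The move was refused because every row needs all five keys, so picture 4 only shows the key and stand again, with the nest cut off below. I'll repeat the move.

Emit:
play_rows --series '[{"fingers":-1,"dx":-2,"dy":-35,"dz":0,"turn":0},{"fingers":-1,"dx":-2,"dy":-35,"dz":0,"turn":0},{"fingers":-1,"dx":-2,"dy":-35,"dz":0,"turn":0},{"fingers":-1,"dx":-2,"dy":-35,"dz":0,"turn":0},{"fingers":-1,"dx":0,"dy":0,"dz":0,"turn":0},{"fingers":-1,"dx":0,"dy":0,"dz":0,"turn":0}]'

```text
clock: 4.0
position: [0.5669, -0.1436, 0.2425]
ee_rot: [-0.0, 1.0, 0.003, 0.001]
contact_force: [-0.4, -0.1, -0.7]
width: 0.0857
```

```bash
python3 look.py w1 tier3 nest
```

```text
4.0 [ 0.5669 -0.1436  0.2425] [-0.41 -0.08 -0.71]
tier3 0.89 [320.  255.4] ((322.3157958984375, 257.15240478515625), (72.86515045166016, 65.31377410888672), 5.389311790466309)
nest 0.96 [316.8 212.2] ((322.722900390625, 241.23110961914062), (85.64207458496094, 99.76837158203125), 3.9004933834075928)
```

Emit:
play_rows --series '[{"fingers":-1,"dx":0,"dy":-40,"dz":0,"turn":0},{"fingers":-1,"dx":0,"dy":-40,"dz":0,"turn":0},{"fingers":-1,"dx":0,"dy":0,"dz":0,"turn":0},{"fingers":-1,"dx":0,"dy":0,"dz":0,"turn":0}]'

```text
clock: 4.48
position: [0.5685, -0.2168, 0.243]
ee_rot: [-0.002, 1.0, 0.009, 0.002]
contact_force: [-0.1, 0.9, -0.6]
width: 0.0855
```

```bash
python3 look.py w2 tier3 nest
python3 - <<'E'
import cv2,numpy as np
a=cv2.imread("pics/w1.png")[180:380,210:430];b=cv2.imread("pics/w2.png")[80:280,210:430]
cv2.imwrite("pics/w12b.png",cv2.resize(np.hstack([a,b]),(792,360),interpolation=cv2.INTER_CUBIC))
E
```

```text
4.4833 [ 0.5685 -0.2168  0.243 ] [-0.09  0.9  -0.58]
tier3 0.67 [323.3 206.9] ((318.3976745605469, 203.93060302734375), (24.544607162475586, 6.257419109344482), 22.833654403686523)
nest 0.68 [311.5 156. ] ((321.4764404296875, 188.35910034179688), (90.4450912475586, 99.85111999511719), 3.7517294883728027)
```

View pics/w12b.png

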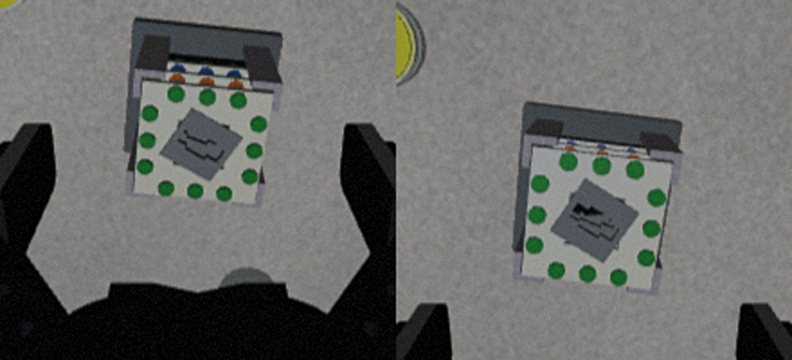

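Picture 5 shows the top hub as a grey square turned about -0.55 rad. Its centre is near pixel (321.7,260.3) in w1 and (320,202.8) in w2. I'll refine this with code.

Run:
```python
from h import *
import pickle
V={"w1":([(192,107),(243,142),(210,181),(159,148)],(0,210,180),[(138,80),(275,92),(259,205),(131,190)]),
   "w2":([(584,178),(639,215),(603,262),(550,228)],(396,210,80),[(531,147),(674,160),(657,291),(516,277)])}
C={}
for n,(h,(ox,cx,cy),d) in V.items():
    st,im=pickle.load(open(n+".pkl","rb")); c=cam(im,st)
    g=cv2.cvtColor(im["pixels"],cv2.COLOR_RGB2GRAY)
    f=lambda P:np.array([((x-ox)/1.8+cx,y/1.8+cy) for x,y in P],np.float32)
    h=f(h);d=f(d)
    hs=cv2.cornerSubPix(g,h.reshape(-1,1,2).copy(),(3,3),(-1,-1),(3,50,.01)).reshape(-1,2)
    if abs(hs-h).max()>3: print("sub far",hs-h)
    W=np.array([atz(c,p,.0855) for p in hs]); 
    e=W[[1,2]]-W[[0,3]]
    print(n,"hub",W.mean(0).round(4),"edges",np.linalg.norm(W-np.roll(W,1,0),axis=1).round(4),"yaw",np.arctan2(e[:,1],e[:,0]).round(3))
    D=np.array([atz(c,p,.084) for p in d]);e=D[[1,2]]-D[[0,3]]
    print(" deck",D.mean(0).round(4),np.linalg.norm(D-np.roll(D,1,0),axis=1).round(4),np.arctan2(e[:,1],e[:,0]).round(3))
    C[n]=(c,hs)
print("tri hub",tri([(C[n][0],C[n][1].mean(0)) for n in C]).round(4))
st,im=pickle.load(open("w1.pkl","rb"))
```

```text
w1 hub [ 0.5704 -0.2394  0.0855] edges [0.0403 0.0458 0.036  0.0417] yaw [-0.666 -0.565]
 deck [ 0.5704 -0.2383  0.084 ] [0.0825 0.0877 0.0863 0.0891] [-0.092 -0.135]
w2 hub [ 0.5699 -0.2381  0.0855] edges [0.0402 0.04   0.0402 0.04  ] yaw [-0.576 -0.578]
 deck [ 0.5705 -0.2391  0.084 ] [0.0853 0.0851 0.0869 0.0915] [-0.075 -0.093]
tri hub [ 0.5701 -0.2358  0.0908]
```

Emit:
play_rows --series '[{"fingers":-1,"dx":-3,"dy":20,"dz":0,"turn":0.113},{"fingers":-1,"dx":-3,"dy":20,"dz":0,"turn":0.113},{"fingers":-1,"dx":-3,"dy":20,"dz":0,"turn":0.113},{"fingers":-1,"dx":-3,"dy":20,"dz":0,"turn":0.113},{"fingers":-1,"dx":-3,"dy":20,"dz":0,"turn":0.113},{"fingers":-1,"dx":-3,"dy":20,"dz":0,"turn":0.113},{"fingers":-1,"dx":-3,"dy":20,"dz":0,"turn":0.113},{"fingers":-1,"dx":-3,"dy":20,"dz":0,"turn":0.113},{"fingers":-1,"dx":-3,"dy":20,"dz":0,"turn":0.113},{"fingers":-1,"dx":-3,"dy":20,"dz":0,"turn":0.113},{"fingers":-1,"dx":-3,"dy":5,"dz":0,"turn":0.113},{"fingers":-1,"dx":0,"dy":0,"dz":0,"turn":0.113},{"fingers":-1,"dx":0,"dy":0,"dz":0,"turn":0}]'

```text
clock: 5.72
position: [0.528, 0.0193, 0.2447]
ee_rot: [-0.005, 0.743, 0.67, 0.002]
contact_force: [-0.1, 0.4, 0.1]
width: 0.0849
```

```bash
python3 look.py w3 key_grip
python3 - <<'E'
import cv2
cv2.imwrite("pics/w3c.png",cv2.resize(cv2.imread("pics/w3.png")[100:320,200:440],(720,660)[:2] and (648,594),interpolation=cv2.INTER_CUBIC))
E
python3 -c "
from h import *
s=get_state();print(R.from_quat(s['ee_rot'][[1,2,3,0]]).as_matrix().round(3),s['qpos'])"
```

```text
5.7167 [0.528  0.0193 0.2447] [-0.14  0.45  0.07]
key_grip 0.64 [293.7 227.5] ((292.31341552734375, 223.2018280029297), (22.29368019104004, 61.65665817260742), 7.765166759490967)
[[ 0.109  0.994 -0.004]
 [ 0.994 -0.109  0.011]
 [ 0.01  -0.005 -1.   ]] [-0.1036493   0.2065793   1.59448992  0.01045249  1.3457371  -1.56754496]
```

View pics/w3c.png

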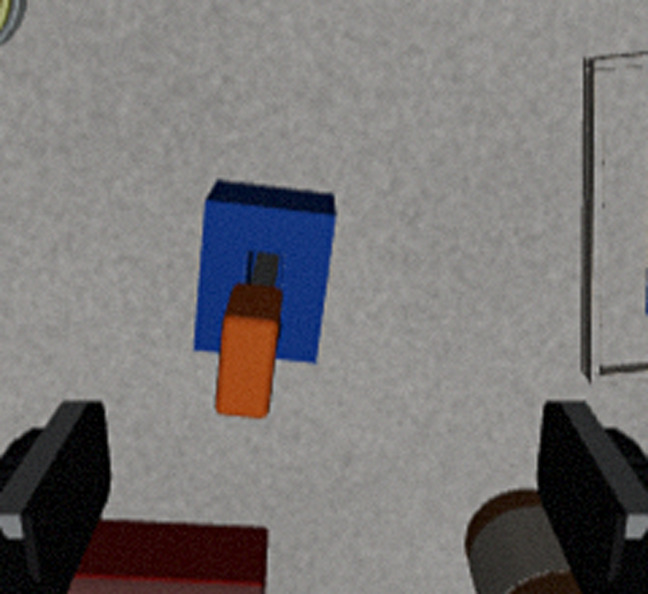

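Picture 6 shows the handle's top face, corners at about (226,315), (279,320), (268,417) and (217,412) in the crop.

Run:
```python
from h import *
import pickle
st,im=pickle.load(open("w3.pkl","rb")); c=cam(im,st)
P=np.array([(226,315),(279,320),(268,417),(217,412)])/2.7+[200,100]
W=np.array([atz(c,p,.135) for p in P]); print(W.mean(0),np.linalg.norm(W-np.roll(W,1,0),axis=1))
e=W[[3,2]]-W[[0,1]]; print(np.arctan2(e[:,1],e[:,0]))
S=np.array([(206,200),(335,213),(316,362),(194,350)])/2.7+[200,100]
W=np.array([atz(c,p,.045) for p in S]); print("stand",W.mean(0),np.linalg.norm(W-np.roll(W,1,0),axis=1)); e=W[[3,2]]-W[[0,1]]; print(np.arctan2(e[:,1],e[:,0]))
```

```text
[ 0.56456214 -0.00921911  0.135     ] [0.03824151 0.01849443 0.03843463 0.01859623]
[-0.22917511 -0.22645835]
stand [ 0.565413   -0.00974222  0.045     ] [0.07503364 0.05893437 0.07543371 0.05945404]
[-0.22924355 -0.22227188]
```

Emit:
play_rows --series '[{"fingers":-0.3,"dx":18,"dy":-14,"dz":-10,"turn":-0.058},{"fingers":-0.3,"dx":18,"dy":-14,"dz":-20,"turn":-0.058},{"fingers":-0.3,"dx":1,"dy":-1,"dz":-20,"turn":0},{"fingers":-0.3,"dx":0,"dy":0,"dz":-20,"turn":0},{"fingers":-0.3,"dx":0,"dy":0,"dz":0,"turn":0},{"fingers":-0.3,"dx":0,"dy":0,"dz":0,"turn":0}]'

```text
clock: 6.32
position: [0.5679, -0.0114, 0.1748]
ee_rot: [-0.003, 0.788, 0.615, 0.004]
contact_force: [-0.2, -0.2, 0.0]
width: 0.0556
```

Emit:
play_rows --series '[{"fingers":-0.3,"dx":-3,"dy":2,"dz":-20,"turn":0.02},{"fingers":-0.3,"dx":0,"dy":0,"dz":-20,"turn":0},{"fingers":-0.3,"dx":0,"dy":0,"dz":-18,"turn":0},{"fingers":-0.3,"dx":0,"dy":0,"dz":-8,"turn":0},{"fingers":-0.3,"dx":0,"dy":0,"dz":0,"turn":0},{"fingers":-0.3,"dx":0,"dy":0,"dz":0,"turn":0}]' --squeeze 60

```text
clock: 6.82
position: [0.5687, -0.0098, 0.1144]
ee_rot: [0.002, 0.784, 0.621, 0.009]
contact_force: [-0.4, 0.5, 0.5]
width: 0.0555
```

Emit:
play_rows --series '[{"fingers":-0.3,"dx":-4,"dy":0,"dz":-6,"turn":0},{"fingers":-0.3,"dx":0,"dy":0,"dz":0,"turn":0},{"fingers":1,"dx":0,"dy":0,"dz":0,"turn":0},{"fingers":1,"dx":0,"dy":0,"dz":0,"turn":0},{"fingers":1,"dx":0,"dy":0,"dz":0,"turn":0},{"fingers":1,"dx":0,"dy":0,"dz":0,"turn":0},{"fingers":1,"dx":0,"dy":0,"dz":0,"turn":0},{"fingers":1,"dx":0,"dy":0,"dz":0,"turn":0}]' --squeeze 60

```text
clock: 7.48
position: [0.5672, -0.0102, 0.1131]
ee_rot: [0.005, 0.784, 0.621, 0.012]
contact_force: [-0.2, 0.3, -1.0]
width: 0.0193
```

```bash
cat > s.py <<'E'
from h import *
s=get_state();M=R.from_quat(s['ee_rot'][[1,2,3,0]]).as_matrix()
print(s['clock'],s['position'].round(4),'keyyaw',round(np.arctan2(M[1,0],M[0,0])-np.pi/2,3),'zax',M[:,2].round(4),'F',s['contact_force'].round(2),'M',s['moment'].round(3),'w',round(s['width'],4),'q6',s['qpos'][5].round(2))
E
python3 s.py
```

```text
7.4833 [ 0.5672 -0.0102  0.1131] keyyaw -0.231 zax [ 0.0241  0.0066 -0.9997] F [-0.21  0.32 -0.97] M [-0.04   0.026  0.007] w 0.0193 q6 -1.49
```

Emit:
play_rows --series '[{"fingers":1,"dx":0,"dy":0,"dz":8,"turn":0},{"fingers":1,"dx":0,"dy":0,"dz":12,"turn":0},{"fingers":1,"dx":0,"dy":0,"dz":15,"turn":0},{"fingers":1,"dx":0,"dy":0,"dz":15,"turn":0},{"fingers":1,"dx":0,"dy":0,"dz":20,"turn":0},{"fingers":1,"dx":0,"dy":0,"dz":20,"turn":0},{"fingers":1,"dx":0,"dy":0,"dz":20,"turn":0},{"fingers":1,"dx":0,"dy":0,"dz":10,"turn":0},{"fingers":1,"dx":0,"dy":0,"dz":0,"turn":0}]'

```text
clock: 8.23
position: [0.5667, -0.01, 0.2399]
ee_rot: [0.005, 0.784, 0.621, 0.011]
contact_force: [0.6, -0.3, -1.6]
width: 0.0191
```

```bash
python3 s.py
```

```text
8.2333 [ 0.5667 -0.01    0.2399] keyyaw -0.232 zax [ 0.0235  0.0071 -0.9997] F [ 0.6  -0.27 -1.63] M [-0.024  0.028  0.025] w 0.0191 q6 -1.49
```

Emit:
play_rows --series '[{"fingers":1,"dx":0.5,"dy":-12,"dz":0,"turn":0},{"fingers":1,"dx":0.5,"dy":-24,"dz":0,"turn":-0.07},{"fingers":1,"dx":0.5,"dy":-28,"dz":0,"turn":-0.07},{"fingers":1,"dx":0.5,"dy":-28,"dz":0,"turn":-0.07},{"fingers":1,"dx":0.5,"dy":-28,"dz":0,"turn":-0.07},{"fingers":1,"dx":0.5,"dy":-28,"dz":0,"turn":-0.065},{"fingers":1,"dx":0.5,"dy":-28,"dz":0,"turn":0},{"fingers":1,"dx":0.5,"dy":-28,"dz":0,"turn":0},{"fingers":1,"dx":0.5,"dy":-20,"dz":0,"turn":0},{"fingers":1,"dx":0.5,"dy":-5,"dz":0,"turn":0},{"fingers":1,"dx":0,"dy":0,"dz":0,"turn":0},{"fingers":1,"dx":0,"dy":0,"dz":0,"turn":0}]'

```text
clock: 9.23
position: [0.563, -0.2549, 0.2287]
ee_rot: [0.0, 0.883, 0.47, 0.004]
contact_force: [-0.1, 0.3, -0.7]
width: 0.0193
```

```bash
python3 s.py
```

```text
9.2333 [ 0.563  -0.2549  0.2287] keyyaw -0.593 zax [ 0.0073  0.0033 -1.    ] F [-0.06  0.32 -0.66] M [0.003 0.022 0.028] w 0.0193 q6 -1.52
```

Emit:
play_rows --series '[{"fingers":1,"dx":4,"dy":8,"dz":0,"turn":0.008},{"fingers":1,"dx":3,"dy":5,"dz":0,"turn":0.008},{"fingers":1,"dx":2,"dy":2,"dz":-2,"turn":0},{"fingers":1,"dx":0,"dy":0,"dz":0,"turn":0},{"fingers":1,"dx":0,"dy":0,"dz":0,"turn":0}]'

```text
clock: 9.65
position: [0.5725, -0.2322, 0.2258]
ee_rot: [-0.002, 0.877, 0.48, 0.004]
contact_force: [-0.3, -0.1, -2.1]
width: 0.0188
```

```bash
python3 s.py; python3 look.py w4
python3 - <<'E'
import cv2
cv2.imwrite("pics/w4c.png",cv2.resize(cv2.imread("pics/w4.png")[150:350,220:420],(600,600),interpolation=cv2.INTER_CUBIC))
E
```

```text
9.65 [ 0.5725 -0.2322  0.2258] keyyaw -0.57 zax [ 0.0054  0.0075 -1.    ] F [-0.3  -0.11 -2.07] M [-0.039 -0.     0.027] w 0.0188 q6 -1.51
9.65 [ 0.5725 -0.2322  0.2258] [-0.3  -0.11 -2.07]
```

View pics/w4c.png

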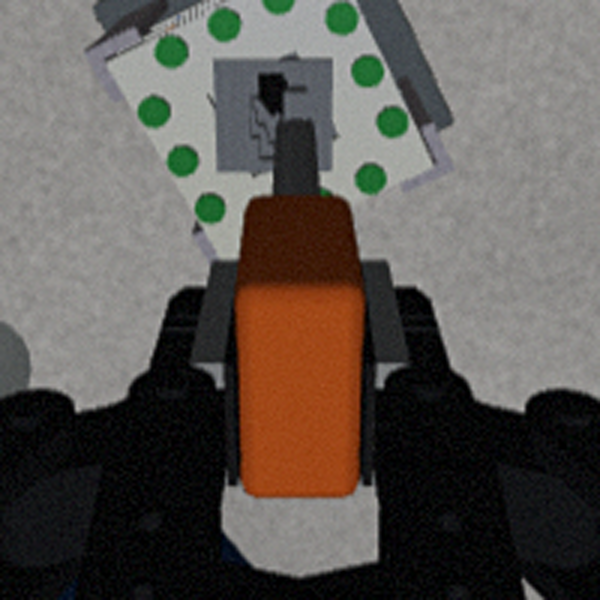

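Picture 7 shows the key aligned with the top hub. The foot end is at about (319,189) px and the hub's corners are at crop (213,58), (331,58), (333,172) and (214,170). I'll compare the predicted and observed foot in code.

```bash
cat > foot.py <<'E'
from h import *
import pickle
# key in tool frame, from the grasp
q0=np.array([0.005,0.784,0.621,0.0115]);R0=R.from_quat((q0/np.linalg.norm(q0))[[1,2,3,0]]).as_matrix();t0=np.array([.5672,-.0102,.1131])
Rk=R.from_euler('z',-.228).as_matrix()
Rkt=R0.T@Rk
def foot(st,key=(.5648,-.0095,.005)):
    M=R.from_quat(np.array(st['ee_rot'])[[1,2,3,0]]).as_matrix()
    return M@R0.T@(np.array(key)-t0)+st['position'], M@Rkt
E
python3 - <<'E'
from foot import *
st,im=pickle.load(open("w4.pkl","rb")); c=cam(im,st)
o,Rf=foot(st); print("foot end",o.round(4),"tilt",Rf[:,2].round(4),"yaw",np.arctan2(Rf[1,0],Rf[0,0]).round(3))
B=np.array([(x,y,z) for z in(0,.006) for x in(-.014,.014) for y in(-.0035,.0035)])
v=lambda P:((proj(c,P)-[220,150])*3).round(0)
print("foot corners",v(o+B@Rf.T).tolist()); print("shank edges z20,z70 near",v(o+np.array([(0,-.006,.02),(0,.006,.02),(0,-.006,.07),(0,.006,.07)])@Rf.T).tolist())
H=np.array([(213,58),(331,58),(333,172),(214,170)])/3+[220,150]
W=np.array([atz(c,p,.0855) for p in H]); print("hub",W.mean(0).round(4),np.linalg.norm(W-np.roll(W,1,0),axis=1).round(4)); e=W[[3,2]]-W[[0,1]];print(np.arctan2(e[:,1],e[:,0]))
img=cv2.resize(im["pixels"][150:350,220:420],(600,600),interpolation=cv2.INTER_CUBIC)
for p in v(o+B@Rf.T): cv2.circle(img,(int(p[0]),int(p[1])),2,(255,0,0),-1)
save("w4d",cv2.resize(img[0:220,150:400],(750,660))[:600])
E
```

```text
foot end [ 0.5684 -0.2298  0.1177] tilt [ 0.0196 -0.0095  0.9998] yaw -0.567
foot corners [[279.0, 83.0], [303.0, 82.0], [280.0, 170.0], [303.0, 170.0], [279.0, 88.0], [303.0, 88.0], [280.0, 178.0], [303.0, 177.0]]
shank edges z20,z70 near [[270.0, 150.0], [313.0, 150.0], [266.0, 228.0], [319.0, 228.0]]
hub [ 0.5701 -0.2383  0.0855] [0.0399 0.0394 0.0407 0.0415]
[-0.59425569 -0.54144373]
```

View pics/w4d.png

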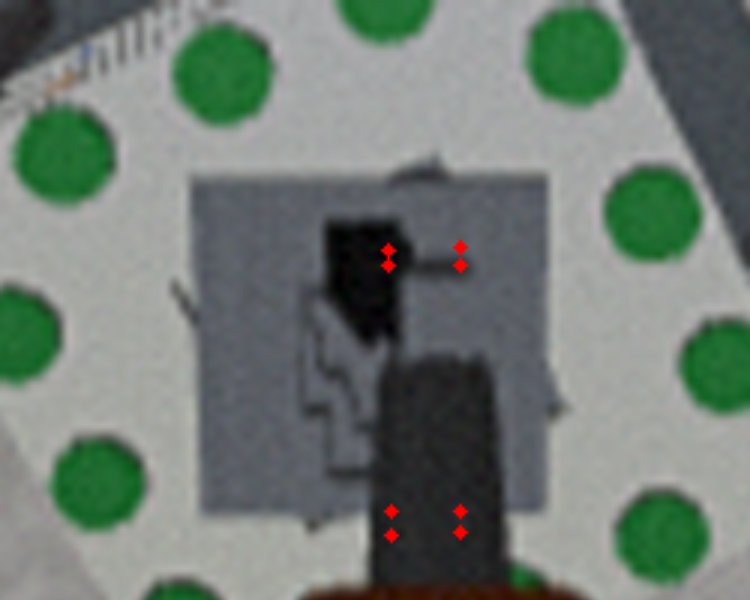

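Picture 8 shows the model foot within about 1 mm of the real one: the observed foot sits about +1 mm in key y and +0.9 mm in key x from the prediction. That gives a correction of about (+0.4, -8.8) mm.

Emit:
play_rows --series '[{"fingers":1,"dx":0,"dy":-3,"dz":-4,"turn":0},{"fingers":1,"dx":0,"dy":-3,"dz":-5,"turn":0},{"fingers":1,"dx":0,"dy":-2,"dz":-4,"turn":0},{"fingers":1,"dx":0,"dy":0,"dz":-3,"turn":0},{"fingers":1,"dx":0,"dy":0,"dz":0,"turn":0},{"fingers":1,"dx":0,"dy":0,"dz":0,"turn":0}]'

```text
clock: 10.2
position: [0.5723, -0.2407, 0.2081]
ee_rot: [-0.002, 0.877, 0.48, 0.004]
contact_force: [0.7, 0.2, -1.1]
width: 0.0196
```

```bash
cat >> foot.py <<'E'
HUB=np.array([.5701,-.2383])
def report():
    st=get_state(); o,Rf=foot(st); o=o+Rf@[.0009,.001,0]
    print(round(st['clock'],2),'tcp',st['position'].round(4),'foot',o.round(4),'hub-foot mm',((HUB-o[:2])*1000).round(1),'tilt',Rf[:2,2].round(4),'yaw',np.arctan2(Rf[1,0],Rf[0,0]).round(3),'F',st['contact_force'].round(1),'M',st['moment'].round(3))
if __name__=="__main__": report()
E
python3 foot.py
```

```text
10.2 tcp [ 0.5723 -0.2407  0.2081] foot [ 0.5694 -0.2379  0.1   ] hub-foot mm [ 0.7 -0.4] tilt [ 0.0197 -0.0092] yaw -0.566 F [ 0.7  0.2 -1.1] M [ 0.03  -0.031  0.029]
```

Emit:
play_rows --series '[{"fingers":1,"dx":0.7,"dy":-0.4,"dz":-3,"turn":-0.01},{"fingers":1,"dx":0,"dy":0,"dz":-4,"turn":0},{"fingers":1,"dx":0,"dy":0,"dz":-4,"turn":0},{"fingers":1,"dx":0,"dy":0,"dz":-3,"turn":0},{"fingers":1,"dx":0,"dy":0,"dz":0,"turn":0},{"fingers":1,"dx":0,"dy":0,"dz":0,"turn":0}]'

```text
clock: 10.7
position: [0.5729, -0.2416, 0.1923]
ee_rot: [-0.002, 0.88, 0.475, 0.004]
contact_force: [-0.8, 0.9, -1.3]
width: 0.0193
```

```bash
python3 foot.py
```

```text
10.7 tcp [ 0.5729 -0.2416  0.1923] foot [ 0.57   -0.2387  0.0843] hub-foot mm [0.1 0.4] tilt [ 0.0199 -0.0097] yaw -0.578 F [-0.8  0.9 -1.3] M [-0.025 -0.008 -0.028]
```

Emit:
play_rows --series '[{"fingers":1,"dx":0,"dy":0,"dz":-2,"turn":0},{"fingers":1,"dx":0,"dy":0,"dz":-2,"turn":0},{"fingers":1,"dx":0,"dy":0,"dz":-2,"turn":0},{"fingers":1,"dx":0,"dy":0,"dz":0,"turn":0}]'

```text
clock: 11.03
position: [0.573, -0.2415, 0.186]
ee_rot: [-0.002, 0.88, 0.475, 0.004]
contact_force: [0.5, 0.1, -2.1]
width: 0.0193
```

```bash
python3 foot.py
```

```text
11.03 tcp [ 0.573  -0.2415  0.186 ] foot [ 0.5702 -0.2386  0.0779] hub-foot mm [-0.1  0.3] tilt [ 0.0194 -0.0094] yaw -0.578 F [ 0.5  0.1 -2.1] M [ 0.035 -0.01  -0.005]
```

Emit:
play_rows --series '[{"fingers":1,"dx":0,"dy":0,"dz":-2,"turn":0},{"fingers":1,"dx":0,"dy":0,"dz":-2,"turn":0},{"fingers":1,"dx":0,"dy":0,"dz":-2,"turn":0},{"fingers":1,"dx":0,"dy":0,"dz":-2,"turn":0},{"fingers":1,"dx":0,"dy":0,"dz":-2,"turn":0},{"fingers":1,"dx":0,"dy":0,"dz":0,"turn":0},{"fingers":1,"dx":0,"dy":0,"dz":0,"turn":0}]'

```text
clock: 11.62
position: [0.5734, -0.2417, 0.1753]
ee_rot: [-0.001, 0.88, 0.475, 0.004]
contact_force: [0.7, 0.2, -0.8]
width: 0.0194
```

```bash
python3 foot.py
```

```text
11.62 tcp [ 0.5734 -0.2417  0.1753] foot [ 0.5707 -0.2389  0.0673] hub-foot mm [-0.6  0.6] tilt [ 0.0184 -0.0088] yaw -0.578 F [ 0.7  0.2 -0.8] M [ 0.014 -0.013 -0.014]
```

Emit:
play_rows --series '[{"fingers":1,"dx":-0.5,"dy":0.5,"dz":-1.5,"turn":0},{"fingers":1,"dx":0,"dy":0,"dz":-1.5,"turn":0},{"fingers":1,"dx":0,"dy":0,"dz":0,"turn":0}]'

```text
clock: 11.87
position: [0.5734, -0.2416, 0.1735]
ee_rot: [-0.0, 0.88, 0.475, 0.005]
contact_force: [0.2, 0.8, 1.2]
width: 0.0191
```

```bash
python3 foot.py
```

```text
11.87 tcp [ 0.5734 -0.2416  0.1735] foot [ 0.5709 -0.2389  0.0654] hub-foot mm [-0.8  0.6] tilt [ 0.0166 -0.0075] yaw -0.578 F [0.2 0.8 1.2] M [0.019 0.157 0.027]
```

Emit:
play_rows --series '[{"fingers":1,"dx":0,"dy":0,"dz":-0.5,"turn":0.05},{"fingers":1,"dx":0,"dy":0,"dz":-0.5,"turn":0.05},{"fingers":1,"dx":0,"dy":0,"dz":-0.5,"turn":0.05},{"fingers":1,"dx":0,"dy":0,"dz":-0.5,"turn":0.05}]'

```text
clock: 12.2
position: [0.5727, -0.2419, 0.1729]
ee_rot: [-0.0, 0.826, 0.564, 0.004]
contact_force: [0.0, -0.5, -0.7]
width: 0.0196
```

```bash
python3 foot.py
```

```text
12.2 tcp [ 0.5727 -0.2419  0.1729] foot [ 0.5696 -0.2401  0.0648] hub-foot mm [0.5 1.8] tilt [ 0.018  -0.0023] yaw -0.369 F [ 0.  -0.5 -0.7] M [-0.062  0.021 -0.039]
```

Emit:
play_rows --series '[{"fingers":1,"dx":0.4,"dy":1.2,"dz":-0.5,"turn":0},{"fingers":1,"dx":0,"dy":0.6,"dz":-1.5,"turn":0},{"fingers":1,"dx":0,"dy":0,"dz":-1,"turn":0}]'

```text
clock: 12.45
position: [0.5728, -0.2398, 0.1693]
ee_rot: [-0.001, 0.826, 0.563, 0.004]
contact_force: [-0.3, 0.4, -2.3]
width: 0.019
```

```bash
python3 foot.py
```

```text
12.45 tcp [ 0.5728 -0.2398  0.1693] foot [ 0.5698 -0.2379  0.0612] hub-foot mm [ 0.3 -0.4] tilt [ 0.0185 -0.0028] yaw -0.371 F [-0.3  0.4 -2.3] M [0.036 0.046 0.021]
```

Emit:
play_rows --series '[{"fingers":1,"dx":0,"dy":0,"dz":-2,"turn":0},{"fingers":1,"dx":0,"dy":0,"dz":-2,"turn":0},{"fingers":1,"dx":0,"dy":0,"dz":-2,"turn":0},{"fingers":1,"dx":0,"dy":0,"dz":0,"turn":0}]'

```text
clock: 12.78
position: [0.5724, -0.2393, 0.1615]
ee_rot: [-0.001, 0.827, 0.563, 0.004]
contact_force: [-0.6, 0.3, -1.0]
width: 0.0189
```

```bash
python3 foot.py
```

```text
12.78 tcp [ 0.5724 -0.2393  0.1615] foot [ 0.5691 -0.2373  0.0534] hub-foot mm [ 1. -1.] tilt [ 0.0202 -0.0038] yaw -0.373 F [-0.6  0.3 -1. ] M [-0.028  0.007 -0.005]
```

Emit:
play_rows --series '[{"fingers":1,"dx":0.8,"dy":-0.8,"dz":-1.5,"turn":0},{"fingers":1,"dx":0,"dy":0,"dz":-2,"turn":0},{"fingers":1,"dx":0,"dy":0,"dz":-1.5,"turn":0},{"fingers":1,"dx":0,"dy":0,"dz":-0.5,"turn":0}]'

```text
clock: 13.12
position: [0.5735, -0.2403, 0.1558]
ee_rot: [-0.001, 0.827, 0.562, 0.004]
contact_force: [-0.4, 0.6, 1.0]
width: 0.0197
```

```bash
python3 foot.py
```

```text
13.12 tcp [ 0.5735 -0.2403  0.1558] foot [ 0.5703 -0.2383  0.0478] hub-foot mm [-0.2 -0. ] tilt [ 0.0198 -0.0037] yaw -0.373 F [-0.4  0.6  1. ] M [ 0.106  0.159 -0.003]
```

Emit:
play_rows --series '[{"fingers":1,"dx":0.1,"dy":0.15,"dz":-0.5,"turn":0.05},{"fingers":1,"dx":0.1,"dy":0.15,"dz":-0.5,"turn":0.05},{"fingers":1,"dx":0.1,"dy":0.15,"dz":-0.5,"turn":0.05},{"fingers":1,"dx":0,"dy":0,"dz":-0.5,"turn":0}]'

```text
clock: 13.45
position: [0.5733, -0.2409, 0.1556]
ee_rot: [-0.001, 0.78, 0.625, 0.003]
contact_force: [-1.7, 0.9, 0.1]
width: 0.0197
```

```bash
python3 foot.py
```

```text
13.45 tcp [ 0.5733 -0.2409  0.1556] foot [ 0.5699 -0.2397  0.0476] hub-foot mm [0.2 1.4] tilt [0.02   0.0021] yaw -0.216 F [-1.7  0.9  0.1] M [0.169 0.142 0.018]
```

Emit:
play_rows --series '[{"fingers":1,"dx":0.2,"dy":1.3,"dz":-0.7,"turn":0},{"fingers":1,"dx":0.1,"dy":0.2,"dz":-0.7,"turn":0.05},{"fingers":1,"dx":0,"dy":0.2,"dz":-0.7,"turn":0.05},{"fingers":1,"dx":0,"dy":0.2,"dz":-0.7,"turn":0.0}]'

```text
clock: 13.78
position: [0.5736, -0.2405, 0.1545]
ee_rot: [0.001, 0.748, 0.664, 0.002]
contact_force: [-1.0, -0.3, 2.0]
width: 0.0195
```

```bash
python3 foot.py
```

```text
13.78 tcp [ 0.5736 -0.2405  0.1545] foot [ 0.5701 -0.2401  0.0465] hub-foot mm [-0.   1.8] tilt [0.0185 0.0082] yaw -0.117 F [-1.  -0.3  2. ] M [-0.086  0.257 -0.062]
```

Emit:
play_rows --series '[{"fingers":1,"dx":0,"dy":1.8,"dz":-0.4,"turn":0},{"fingers":1,"dx":0,"dy":0.4,"dz":-0.4,"turn":0.05},{"fingers":1,"dx":0,"dy":0.2,"dz":-0.4,"turn":0.0}]'

```text
clock: 14.03
position: [0.5738, -0.2392, 0.1542]
ee_rot: [0.003, 0.732, 0.681, 0.001]
contact_force: [-1.0, -0.6, 2.1]
width: 0.0191
```

```bash
python3 foot.py
```

```text
14.03 tcp [ 0.5738 -0.2392  0.1542] foot [ 0.5705 -0.2393  0.0462] hub-foot mm [-0.4  1. ] tilt [0.0168 0.0125] yaw -0.07 F [-1.  -0.6  2.1] M [-0.184  0.307 -0.018]
```

Emit:
play_rows --series '[{"fingers":1,"dx":-0.2,"dy":1.0,"dz":-0.2,"turn":0.05},{"fingers":1,"dx":0,"dy":0.2,"dz":-0.2,"turn":0.05},{"fingers":1,"dx":0,"dy":0.2,"dz":-0.5,"turn":0.0}]'

```text
clock: 14.28
position: [0.5739, -0.2387, 0.154]
ee_rot: [0.004, 0.698, 0.716, 0.001]
contact_force: [-1.7, -0.7, 2.2]
width: 0.0191
```

```bash
python3 foot.py
```

```text
14.28 tcp [ 0.5739 -0.2387  0.154 ] foot [ 0.5707 -0.2394  0.0459] hub-foot mm [-0.6  1.1] tilt [0.0143 0.0167] yaw 0.027 F [-1.7 -0.7  2.2] M [-0.165  0.223 -0.055]
```

Emit:
play_rows --series '[{"fingers":1,"dx":-0.7,"dy":1.0,"dz":-0.3,"turn":0.05},{"fingers":1,"dx":0,"dy":0.2,"dz":-0.3,"turn":0.05},{"fingers":1,"dx":0,"dy":0.2,"dz":-0.5,"turn":0.0}]'

```text
clock: 14.53
position: [0.5734, -0.2366, 0.1517]
ee_rot: [0.004, 0.664, 0.748, 0.002]
contact_force: [-0.6, -1.6, -1.1]
width: 0.0192
```

```bash
python3 foot.py
```

```text
14.53 tcp [ 0.5734 -0.2366  0.1517] foot [ 0.5704 -0.2374  0.0437] hub-foot mm [-0.3 -0.9] tilt [0.0123 0.0167] yaw 0.122 F [-0.6 -1.6 -1.1] M [-0.359  0.106 -0.061]
```

Emit:
play_rows --series '[{"fingers":1,"dx":-0.2,"dy":-0.8,"dz":-1,"turn":0},{"fingers":1,"dx":0,"dy":0,"dz":-1.5,"turn":0},{"fingers":1,"dx":0,"dy":0,"dz":-0.5,"turn":0}]'

```text
clock: 14.78
position: [0.5732, -0.2367, 0.1471]
ee_rot: [0.003, 0.666, 0.746, 0.002]
contact_force: [-0.4, -0.6, -0.5]
width: 0.0195
```

```bash
python3 foot.py
```

```text
14.78 tcp [ 0.5732 -0.2367  0.1471] foot [ 0.57   -0.2374  0.0391] hub-foot mm [ 0.1 -0.9] tilt [0.0132 0.0151] yaw 0.115 F [-0.4 -0.6 -0.5] M [-0.192  0.059 -0.009]
```

Emit:
play_rows --series '[{"fingers":1,"dx":0,"dy":-0.7,"dz":-1.5,"turn":0},{"fingers":1,"dx":0,"dy":0,"dz":-1.5,"turn":0},{"fingers":1,"dx":0,"dy":0,"dz":-1,"turn":0},{"fingers":1,"dx":0,"dy":0,"dz":0,"turn":0}]'

```text
clock: 15.12
position: [0.573, -0.237, 0.1417]
ee_rot: [0.002, 0.667, 0.745, 0.002]
contact_force: [-0.8, -0.4, -0.8]
width: 0.0191
```

```bash
python3 foot.py
```

```text
15.12 tcp [ 0.573  -0.237   0.1417] foot [ 0.5698 -0.2375  0.0336] hub-foot mm [ 0.3 -0.8] tilt [0.0142 0.0134] yaw 0.112 F [-0.8 -0.4 -0.8] M [-0.174  0.017  0.047]
```

Emit:
play_rows --series '[{"fingers":1,"dx":0.1,"dy":-0.7,"dz":0,"turn":-0.1},{"fingers":1,"dx":0,"dy":-0.3,"dz":0,"turn":-0.1},{"fingers":1,"dx":-0.1,"dy":-0.3,"dz":0,"turn":-0.1},{"fingers":1,"dx":-0.1,"dy":-0.3,"dz":0,"turn":-0.1},{"fingers":1,"dx":-0.1,"dy":-0.3,"dz":0,"turn":-0.1}]'

```text
clock: 15.53
position: [0.5725, -0.2383, 0.1411]
ee_rot: [0.002, 0.837, 0.547, 0.002]
contact_force: [-0.4, -0.5, -1.2]
width: 0.0191
```

```bash
python3 foot.py
```

```text
15.53 tcp [ 0.5725 -0.2383  0.1411] foot [ 0.5694 -0.2369  0.0331] hub-foot mm [ 0.7 -1.4] tilt [0.0196 0.0028] yaw -0.411 F [-0.4 -0.5 -1.2] M [-0.082  0.067 -0.047]
```

Emit:
play_rows --series '[{"fingers":1,"dx":0.3,"dy":-1.0,"dz":0,"turn":-0.1},{"fingers":1,"dx":0.1,"dy":-0.8,"dz":0,"turn":-0.1},{"fingers":1,"dx":-0.2,"dy":-0.3,"dz":0,"turn":-0.1},{"fingers":1,"dx":-0.2,"dy":-0.3,"dz":0,"turn":-0.1},{"fingers":1,"dx":-0.3,"dy":-0.3,"dz":0,"turn":-0.1}]'

```text
clock: 15.95
position: [0.5723, -0.2402, 0.1409]
ee_rot: [0.001, 0.951, 0.309, 0.002]
contact_force: [0.2, -0.6, -1.3]
width: 0.0194
```

```bash
python3 foot.py
```

```text
15.95 tcp [ 0.5723 -0.2402  0.1409] foot [ 0.5704 -0.2372  0.0329] hub-foot mm [-0.3 -1.1] tilt [ 0.0176 -0.0094] yaw -0.939 F [ 0.2 -0.6 -1.3] M [-0.065  0.002  0.03 ]
```

Emit:
play_rows --series '[{"fingers":1,"dx":-0.4,"dy":-1.0,"dz":0,"turn":-0.1},{"fingers":1,"dx":-0.2,"dy":-0.4,"dz":0,"turn":-0.1},{"fingers":1,"dx":-0.3,"dy":-0.2,"dz":0,"turn":-0.1},{"fingers":1,"dx":-0.3,"dy":-0.2,"dz":0,"turn":-0.1},{"fingers":1,"dx":-0.3,"dy":-0.2,"dz":0,"turn":-0.08},{"fingers":1,"dx":0,"dy":0,"dz":0,"turn":0}]'

```text
clock: 16.45
position: [0.571, -0.2412, 0.1408]
ee_rot: [0.001, 0.998, 0.06, 0.002]
contact_force: [-0.3, -0.1, -0.5]
width: 0.0193
```

```bash
python3 foot.py
```

```text
16.45 tcp [ 0.571  -0.2412  0.1408] foot [ 0.5709 -0.2375  0.0327] hub-foot mm [-0.8 -0.8] tilt [ 0.0098 -0.0189] yaw -1.448 F [-0.3 -0.1 -0.5] M [-0.05   0.091 -0.007]
```

Emit:
play_rows --series '[{"fingers":1,"dx":-0.7,"dy":-0.7,"dz":2,"turn":0},{"fingers":1,"dx":0,"dy":0,"dz":2,"turn":0},{"fingers":1,"dx":0,"dy":0,"dz":2,"turn":0},{"fingers":1,"dx":0,"dy":0,"dz":2,"turn":0},{"fingers":1,"dx":0,"dy":0,"dz":3,"turn":0},{"fingers":1,"dx":0,"dy":0,"dz":3,"turn":0},{"fingers":1,"dx":0,"dy":0,"dz":0,"turn":0}]' --squeeze 80

```text
clock: 17.03
position: [0.5695, -0.241, 0.1544]
ee_rot: [-0.0, 0.998, 0.063, 0.001]
contact_force: [-0.1, -0.5, -4.4]
width: 0.0188
```

```bash
python3 foot.py
```

```text
17.03 tcp [ 0.5695 -0.241   0.1544] foot [ 0.5691 -0.2369  0.0463] hub-foot mm [ 1.  -1.4] tilt [ 0.0123 -0.0214] yaw -1.441 F [-0.1 -0.5 -4.4] M [-0.019 -0.017  0.003]
```

Emit:
play_rows --series '[{"fingers":1,"dx":0.8,"dy":-1,"dz":4,"turn":0},{"fingers":1,"dx":0,"dy":0,"dz":6,"turn":0},{"fingers":1,"dx":0,"dy":0,"dz":7,"turn":0},{"fingers":1,"dx":0,"dy":0,"dz":7,"turn":0},{"fingers":1,"dx":0,"dy":0,"dz":6,"turn":0}]'

```text
clock: 17.45
position: [0.5695, -0.2414, 0.185]
ee_rot: [-0.002, 0.998, 0.064, -0.0]
contact_force: [-0.2, 0.4, -5.2]
width: 0.019
```

```bash
python3 foot.py
```

```text
17.45 tcp [ 0.5695 -0.2414  0.185 ] foot [ 0.5687 -0.2371  0.077 ] hub-foot mm [ 1.4 -1.2] tilt [ 0.0157 -0.0237] yaw -1.441 F [-0.2  0.4 -5.2] M [-0.005  0.002  0.005]
```

Emit:
play_rows --series '[{"fingers":1,"dx":1,"dy":-0.8,"dz":5,"turn":0},{"fingers":1,"dx":0,"dy":0,"dz":7,"turn":0},{"fingers":1,"dx":0,"dy":0,"dz":8,"turn":0},{"fingers":1,"dx":0,"dy":0,"dz":8,"turn":0},{"fingers":1,"dx":0,"dy":0,"dz":8,"turn":0},{"fingers":1,"dx":0,"dy":0,"dz":8,"turn":0},{"fingers":1,"dx":0,"dy":0,"dz":8,"turn":0},{"fingers":1,"dx":0,"dy":0,"dz":5,"turn":0},{"fingers":1,"dx":0,"dy":0,"dz":0,"turn":0},{"fingers":1,"dx":0,"dy":0,"dz":0,"turn":0}]'

```text
clock: 18.28
position: [0.5708, -0.2426, 0.2521]
ee_rot: [-0.0, 0.998, 0.064, 0.001]
contact_force: [-0.7, -0.5, -4.3]
width: 0.0191
```

```bash
python3 foot.py
python3 - <<'E'
from h import *
im=get_image("side"); save("side2",cv2.resize(im["pixels"][80:330,200:500],(720,600),interpolation=cv2.INTER_CUBIC))
im2=get_image("scene")
# tray from side: blue mat centroid
for i in(im,im2):
    c=cam(i); a=i["pixels"].astype(int); m=masks_of(i,"tray_mat")
    if m:
        r=m[0]["region"]; M=r&(a[...,2]>1.6*a[...,0])&(a[...,2]>90)
        cn=max(cv2.findContours(M.astype(np.uint8),0,2)[0],key=cv2.contourArea); q=cv2.approxPolyDP(cv2.convexHull(cn),5,True).reshape(-1,2)
        W=np.array([atz(c,p,.005) for p in q]); print(m[0]["p"],M.sum(),W[:,:2].round(3).tolist(),W.mean(0).round(4))
E
```

```text
18.28 tcp [ 0.5708 -0.2426  0.2521] foot [ 0.5704 -0.2387  0.1441] hub-foot mm [-0.3  0.4] tilt [ 0.012  -0.0209] yaw -1.441 F [-0.7 -0.5 -4.3] M [-0.008  0.002  0.012]
0.68 557 [[0.618, 0.193], [0.518, 0.195], [0.521, 0.29], [0.618, 0.286]] [0.5688 0.2409 0.005 ]
0.94 688 [[0.61, 0.188], [0.524, 0.186], [0.516, 0.285], [0.61, 0.283]] [0.5653 0.2359 0.005 ]
```

View pics/side2.png

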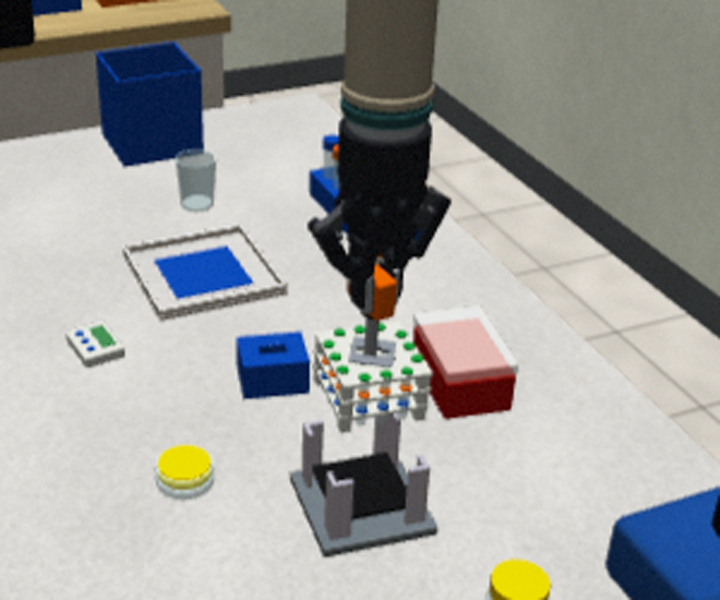

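Picture 9 shows all three tiers hanging level on the key, clear of the guides. The mat is at about (0.567, 0.239). I'll carry the stack there gently.

Emit:
play_rows --series '[{"fingers":1,"dx":0,"dy":4,"dz":0,"turn":0},{"fingers":1,"dx":0,"dy":8,"dz":0,"turn":0},{"fingers":1,"dx":0,"dy":12,"dz":0,"turn":0},{"fingers":1,"dx":0,"dy":15,"dz":0,"turn":0},{"fingers":1,"dx":0,"dy":17,"dz":0,"turn":0},{"fingers":1,"dx":0,"dy":17,"dz":0,"turn":0},{"fingers":1,"dx":0,"dy":17,"dz":0,"turn":0},{"fingers":1,"dx":0,"dy":17,"dz":0,"turn":0},{"fingers":1,"dx":0,"dy":17,"dz":0,"turn":0},{"fingers":1,"dx":0,"dy":17,"dz":0,"turn":0},{"fingers":1,"dx":0,"dy":17,"dz":0,"turn":0},{"fingers":1,"dx":0,"dy":17,"dz":0,"turn":0},{"fingers":1,"dx":0,"dy":17,"dz":0,"turn":0},{"fingers":1,"dx":0,"dy":17,"dz":0,"turn":0},{"fingers":1,"dx":0,"dy":17,"dz":0,"turn":0},{"fingers":1,"dx":0,"dy":17,"dz":0,"turn":0}]'

```text
clock: 19.82
position: [0.5624, 0.0312, 0.249]
ee_rot: [-0.006, 0.998, 0.066, -0.002]
contact_force: [0.7, 0.2, -4.4]
width: 0.0188
```

Emit:
play_rows --series '[{"fingers":1,"dx":0,"dy":17,"dz":0,"turn":0},{"fingers":1,"dx":0,"dy":17,"dz":0,"turn":0},{"fingers":1,"dx":0,"dy":14,"dz":0,"turn":0},{"fingers":1,"dx":0,"dy":9,"dz":0,"turn":0},{"fingers":1,"dx":0,"dy":4,"dz":0,"turn":0},{"fingers":1,"dx":0,"dy":0,"dz":0,"turn":0},{"fingers":1,"dx":0,"dy":0,"dz":0,"turn":0}]'

```text
clock: 20.4
position: [0.5558, 0.108, 0.2497]
ee_rot: [-0.009, 0.997, 0.072, -0.003]
contact_force: [-0.1, 0.3, -5.5]
width: 0.0189
```

```bash
python3 foot.py; python3 look.py w5 tray_mat tier3
```

```text
20.4 tcp [0.5558 0.108  0.2497] foot [0.5542 0.1138 0.1418] hub-foot mm [  15.9 -352.1] tilt [ 0.0226 -0.0375] yaw -1.425 F [-0.1  0.3 -5.5] M [-0.049 -0.058  0.001]
20.4 [0.5558 0.108  0.2497] [-0.13  0.34 -5.49]
tray_mat 0.86 [346.   65.9] ((348.8729248046875, 67.39753723144531), (149.92718505859375, 148.93130493164062), 5.19442892074585)
tier3 0.94 [332.  158.8] ((329.44622802734375, 156.23782348632812), (105.75694274902344, 6.2121171951293945), 12.74528980255127)
```

View pics/w5.png

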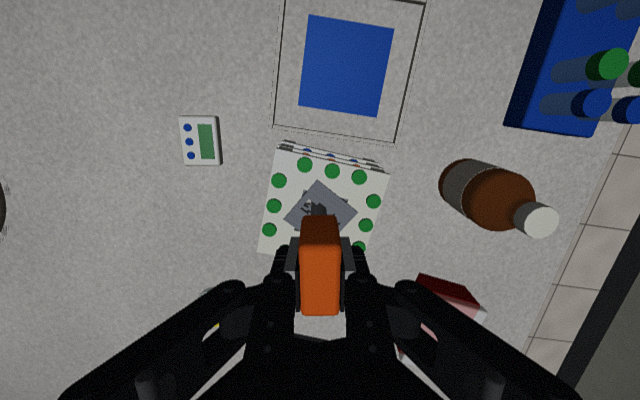

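Picture 10 shows the stack at (322,200) and the mat with corners near (308,14), (394,26), (378,117) and (299,105).

Run:
```python
from h import *
import pickle
st,im=pickle.load(open("w5.pkl","rb")); c=cam(im,st)
W=np.array([atz(c,p,.005) for p in [(308,14),(394,26),(378,117),(299,105)]]); print(W.mean(0),np.linalg.norm(W-np.roll(W,1,0),axis=1).round(3),np.arctan2(*(W[1]-W[0])[[1,0]]))
H=np.array([atz(c,p,.1418-.009+.036+.0195) for p in [(320,180),(358,212),(284,208)]]); print("hub3 diag centre",H[1:].mean(0))
```

```text
[0.56754104 0.24070391 0.005     ] [0.103 0.104 0.106 0.104] 0.020125934225786207
hub3 diag centre [0.55595124 0.11568347 0.1883    ]
```

Emit:
play_rows --series '[{"fingers":1,"dx":1,"dy":4,"dz":0,"turn":0},{"fingers":1,"dx":2,"dy":9,"dz":0,"turn":0},{"fingers":1,"dx":2,"dy":14,"dz":0,"turn":0},{"fingers":1,"dx":2,"dy":17,"dz":0,"turn":0},{"fingers":1,"dx":2,"dy":17,"dz":0,"turn":0},{"fingers":1,"dx":2,"dy":17,"dz":0,"turn":0},{"fingers":1,"dx":2,"dy":14,"dz":0,"turn":0},{"fingers":1,"dx":2,"dy":10,"dz":0,"turn":0},{"fingers":1,"dx":1,"dy":5,"dz":0,"turn":0},{"fingers":1,"dx":0,"dy":0,"dz":0,"turn":0},{"fingers":1,"dx":0,"dy":0,"dz":0,"turn":0}]'

```text
clock: 21.47
position: [0.5756, 0.2178, 0.2488]
ee_rot: [-0.009, 0.998, 0.066, -0.003]
contact_force: [0.3, 1.0, -4.4]
width: 0.0191
```

```bash
sed -i 's/^HUB=.*/HUB=np.array([.5675,.2405])/' foot.py; python3 foot.py
```

```text
21.47 tcp [0.5756 0.2178 0.2488] foot [0.5742 0.2236 0.1408] hub-foot mm [-6.7 16.9] tilt [ 0.022  -0.0369] yaw -1.436 F [ 0.3  1.  -4.4] M [-0.108 -0.031 -0.039]
```

Emit:
play_rows --series '[{"fingers":1,"dx":-2,"dy":5,"dz":-2,"turn":0},{"fingers":1,"dx":-2,"dy":6,"dz":-4,"turn":0},{"fingers":1,"dx":-2,"dy":5,"dz":-6,"turn":0},{"fingers":1,"dx":0,"dy":1,"dz":-8,"turn":0},{"fingers":1,"dx":0,"dy":0,"dz":-10,"turn":0},{"fingers":1,"dx":0,"dy":0,"dz":-10,"turn":0},{"fingers":1,"dx":0,"dy":0,"dz":-10,"turn":0},{"fingers":1,"dx":0,"dy":0,"dz":-10,"turn":0},{"fingers":1,"dx":0,"dy":0,"dz":-10,"turn":0},{"fingers":1,"dx":0,"dy":0,"dz":-8,"turn":0},{"fingers":1,"dx":0,"dy":0,"dz":-4,"turn":0},{"fingers":1,"dx":0,"dy":0,"dz":0,"turn":0}]'

```text
clock: 22.47
position: [0.5669, 0.2324, 0.1557]
ee_rot: [-0.007, 0.998, 0.064, -0.006]
contact_force: [-0.3, -0.4, -5.2]
width: 0.019
```

```bash
python3 foot.py
```

```text
22.47 tcp [0.5669 0.2324 0.1557] foot [0.5649 0.2378 0.0477] hub-foot mm [2.6 2.7] tilt [ 0.027  -0.0332] yaw -1.439 F [-0.3 -0.4 -5.2] M [ 0.003 -0.005 -0.025]
```

Emit:
play_rows --series '[{"fingers":1,"dx":1,"dy":1,"dz":-4,"turn":0},{"fingers":1,"dx":1,"dy":1,"dz":-6,"turn":0},{"fingers":1,"dx":0,"dy":0,"dz":-6,"turn":0},{"fingers":1,"dx":0,"dy":0,"dz":-5,"turn":0},{"fingers":1,"dx":0,"dy":0,"dz":-3,"turn":0},{"fingers":1,"dx":0,"dy":0,"dz":-2,"turn":0},{"fingers":1,"dx":0,"dy":0,"dz":0,"turn":0}]'

```text
clock: 23.05
position: [0.5706, 0.235, 0.1282]
ee_rot: [-0.007, 0.998, 0.064, -0.004]
contact_force: [-0.5, 0.4, -4.3]
width: 0.0191
```

```bash
python3 foot.py
```

```text
23.05 tcp [0.5706 0.235  0.1282] foot [0.569  0.2405 0.0202] hub-foot mm [-1.5  0. ] tilt [ 0.0237 -0.0342] yaw -1.439 F [-0.5  0.4 -4.3] M [-0.014  0.     0.006]
```

Emit:
play_rows --series '[{"fingers":1,"dx":-1,"dy":0,"dz":-1.5,"turn":0},{"fingers":1,"dx":0,"dy":0,"dz":-2,"turn":0},{"fingers":1,"dx":0,"dy":0,"dz":-2,"turn":0},{"fingers":1,"dx":0,"dy":0,"dz":-2,"turn":0},{"fingers":1,"dx":0,"dy":0,"dz":-2,"turn":0},{"fingers":1,"dx":0,"dy":0,"dz":0,"turn":0}]'

```text
clock: 23.55
position: [0.5708, 0.2356, 0.1199]
ee_rot: [-0.008, 0.998, 0.064, -0.002]
contact_force: [-0.0, -0.5, -1.8]
width: 0.0192
```

```bash
python3 foot.py
```

```text
23.55 tcp [0.5708 0.2356 0.1199] foot [0.5697 0.2412 0.0119] hub-foot mm [-2.2 -0.7] tilt [ 0.0194 -0.0357] yaw -1.439 F [-0.  -0.5 -1.8] M [-0.028  0.006 -0.023]
```

Emit:
play_rows --series '[{"fingers":1,"dx":0,"dy":0,"dz":-1.5,"turn":0},{"fingers":1,"dx":0,"dy":0,"dz":-1.5,"turn":0},{"fingers":1,"dx":0,"dy":0,"dz":-1,"turn":0},{"fingers":1,"dx":0,"dy":0,"dz":0,"turn":0}]'

```text
clock: 23.88
position: [0.5719, 0.2355, 0.1172]
ee_rot: [-0.008, 0.998, 0.064, -0.0]
contact_force: [0.2, 0.2, -0.5]
width: 0.0188
```

```bash
python3 foot.py
```

```text
23.88 tcp [0.5719 0.2355 0.1172] foot [0.571  0.2411 0.0092] hub-foot mm [-3.5 -0.6] tilt [ 0.0163 -0.0358] yaw -1.439 F [ 0.2  0.2 -0.5] M [-0.102  0.05   0.019]
```

Emit:
play_rows --series '[{"fingers":1,"dx":-1,"dy":-0.5,"dz":-1.5,"turn":0},{"fingers":1,"dx":0,"dy":0,"dz":-1.5,"turn":0},{"fingers":1,"dx":0,"dy":0,"dz":0,"turn":0}]'

```text
clock: 24.13
position: [0.5712, 0.2352, 0.1142]
ee_rot: [-0.008, 0.998, 0.064, 0.0]
contact_force: [0.3, -0.8, -0.4]
width: 0.0186
```

```bash
python3 foot.py
```

```text
24.13 tcp [0.5712 0.2352 0.1142] foot [0.5705 0.2409 0.0063] hub-foot mm [-3.  -0.4] tilt [ 0.0152 -0.0365] yaw -1.439 F [ 0.3 -0.8 -0.4] M [ 0.025 -0.021  0.028]
```

Emit:
play_rows --series '[{"fingers":0.3,"dx":0,"dy":0,"dz":0,"turn":0},{"fingers":0,"dx":0,"dy":0,"dz":0,"turn":0},{"fingers":-0.3,"dx":0,"dy":0,"dz":0,"turn":0},{"fingers":-0.3,"dx":0,"dy":0,"dz":0,"turn":0},{"fingers":-0.3,"dx":0,"dy":0,"dz":0,"turn":0},{"fingers":-0.3,"dx":0,"dy":0,"dz":0,"turn":0}]'

```text
clock: 24.63
position: [0.5724, 0.2357, 0.1155]
ee_rot: [-0.009, 0.998, 0.064, 0.002]
contact_force: [-0.4, 0.7, 0.2]
width: 0.0555
```

```bash
python3 foot.py; python3 look.py w6 key_grip
python3 - <<'E'
import cv2
cv2.imwrite("pics/w6c.png",cv2.resize(cv2.imread("pics/w6.png")[100:400,160:480],(640,600)))
E
```

```text
24.63 tcp [0.5724 0.2357 0.1155] foot [0.572  0.2415 0.0076] hub-foot mm [-4.5 -1. ] tilt [ 0.0121 -0.0377] yaw -1.439 F [-0.4  0.7  0.2] M [ 0.003 -0.012  0.008]
24.6333 [0.5724 0.2357 0.1155] [-0.35  0.73  0.15]
key_grip 0.73 [297.6 256.2] ((296.36468505859375, 253.25881958007812), (50.4662971496582, 102.92670440673828), 4.398705005645752)
```

View pics/w6c.png

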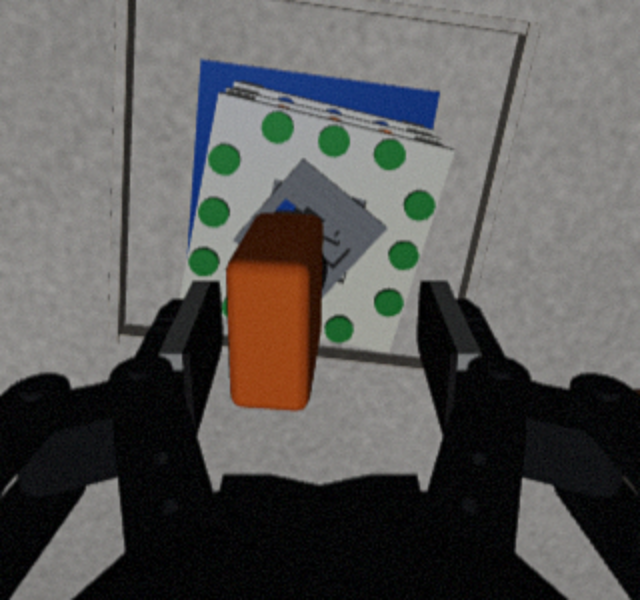

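Picture 11 shows the stack on the mat with the key leaning about 0.1 rad towards -x within the bores, close to the left pad at (215,330). I'll open wider, centre over the handle, and rise straight up.

Emit:
play_rows --series '[{"fingers":-0.7,"dx":0,"dy":0,"dz":0,"turn":0},{"fingers":-0.7,"dx":-2,"dy":0,"dz":0,"turn":0},{"fingers":-0.7,"dx":-3,"dy":0,"dz":2,"turn":0},{"fingers":-0.7,"dx":-3,"dy":0,"dz":5,"turn":0},{"fingers":-0.7,"dx":0,"dy":0,"dz":8,"turn":0},{"fingers":-0.7,"dx":0,"dy":0,"dz":12,"turn":0},{"fingers":-0.7,"dx":0,"dy":0,"dz":20,"turn":0},{"fingers":-0.7,"dx":0,"dy":0,"dz":25,"turn":0},{"fingers":-0.7,"dx":0,"dy":0,"dz":25,"turn":0},{"fingers":-0.7,"dx":0,"dy":0,"dz":25,"turn":0},{"fingers":-0.7,"dx":0,"dy":0,"dz":0,"turn":0},{"fingers":-0.7,"dx":0,"dy":0,"dz":0,"turn":0}]'

```text
clock: 25.73
position: [0.5606, 0.2353, 0.2477]
ee_rot: [-0.009, 0.998, 0.065, 0.002]
contact_force: [0.0, -0.1, -0.2]
width: 0.0725
```

```bash
python3 s.py; python3 look.py w7 tier3
python3 - <<'E'
from h import *
im=get_image("side"); a=cv2.resize(im["pixels"][150:250,230:350],(480,400),interpolation=cv2.INTER_CUBIC)
b=cv2.imread("pics/w7.png")[:,:,::-1]; b=cv2.resize(b[100:350,220:420],(320,400))
save("fin",np.hstack([a,b]))
E
```

```text
25.7333 [0.5606 0.2353 0.2477] keyyaw -1.442 zax [ 0.0026  0.0174 -0.9998] F [ 0.02 -0.09 -0.22] M [ 0.023  0.048 -0.033] w 0.0725 q6 0.14
25.7333 [0.5606 0.2353 0.2477] [ 0.02 -0.09 -0.22]
tier3 0.56 [332.4 168.1] ((325.76470947265625, 174.44117736816406), (73.00321960449219, 70.3353271484375), 14.03624439239502)
```

View pics/fin.png

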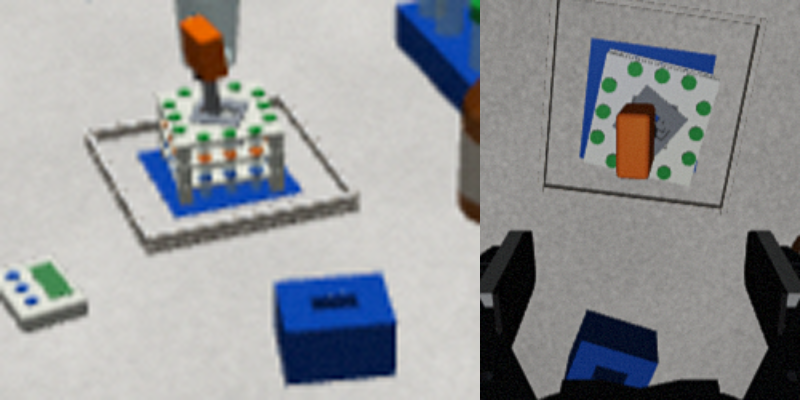

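Run:
```python
from h import *
import pickle
st,im=pickle.load(open("w7.pkl","rb")); c=cam(im,st)
f=lambda p:((p[0]-480)/1.6+220,p[1]/1.6+100)
h=atz(c,f((649,127)),.0605); k=atz(c,f((635,147)),.134); print("hub",h.round(4),"handle top",k.round(4))
D=np.array([atz(c,f(p),.059) for p in[(611,55),(720,80),(690,187),(588,165)]]);print("deck",D.mean(0).round(4),np.linalg.norm(D-np.roll(D,1,0),axis=1).round(3))
print("lean",(k-h)[:2]/(.0735))
```

```text
hub [0.5691 0.2365 0.0605] handle top [0.5584 0.2413 0.134 ]
deck [0.5713 0.2388 0.059 ] [0.085 0.08  0.085 0.081]
lean [-0.14632424  0.0661442 ]
```

Picture 12 shows the tiers stacked square on the mat, the key threaded through, and the gripper clear. Everything else is in place. The lean is about 0.12–0.15 rad against the 0.2 limit, and the stack centre is within 5 mm of the mat's centre.

```bash
python3 -c "
from rig import *
print(sign_off(), get_state()['clock'])"
```

```text
the job is handed in; nothing more can be done
the job is handed in; nothing more can be done
```

The three tiers are stacked on the blue mat with the key standing threaded through them, and I handed the job in at about 26 s of the 72 s allowed. The hand-in reports no verdict, so the result rests on my own checks below.

**What I did:** I took the key from its stand and threaded it down through the three hubs. The slots were at about -0.58, -0.37 and +0.12 rad in world yaw. I then gave it a quarter turn, lifted the three tiers level, set them on the mat, let go and rose clear.

**Last checks:**
- **Push on the tiers:** the highest force I saw while feeling for the slots was about 4 N, against the 18 N limit. I read the force only at the end of each move.
- **Position:** the stack's centre is about 2–4 mm from the mat's centre, against the 20 mm allowed.
- **Level and clear:** in the pictures the tiers look level and in order, and nothing else appears to have moved. The gripper is clear and the wrist force is near zero.

**Where the checks disagreed:** the key leaned towards -x in its bores after release. The wrist view puts the lean at up to 0.16 rad, and the side view at about 0.12 rad. Both are inside the 0.2 rad limit, but this is the tightest margin.

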